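Free the rusted hatch bolt and switch the instrument on

TASK

The mains switch of the instrument case sits under a sliding hatch that is locked by a rusted bolt: work the bolt free with short strokes to and fro, until it runs, and draw it all the way out. Slide the hatch fully open, throw the switch lever underneath all the way over to its other side, slide the hatch fully shut again and push the bolt fully home. Leave the other things on the case and the bench where they are.

Things in the scene. Friction and masses are not known exactly. Their poses are not given: they have to be found in the camera images.
- case: Fixed steel instrument case, cream top, black sides, aluminium trim, 320 (x) by 360 (y) by 100 mm high, standing on the bench. Origin: centre of its underside; x axis points roughly away from the robot, y to the left, z up; turned up to 0.35 rad. Two hatch runners 6 mm high lie along y on its top at x = -17 and 147 mm.
- saddle (a point): Fixed point on the case's top below the bolt's front saddle, at (-26, -75, 100) mm in the case's frame; axes as the case's. The bolt runs along case x through this point, rod centre 14 mm above the top. Its two fixed saddles, here and 111 mm nearer the robot (x = -137), are 24 mm high, 28 mm wide (y), 10 mm long (x).
- bolt (a joint): Rust-brown slide bolt, m: 0 home in the hatch's staple, grows as drawn to case -x (to the robot), 0.055 fully drawn. Starts at 0 to 0.003. Takes 4 to 10 N. Seized: the first pull stops dead near 0.010, however hard. Pushed back 8 mm or till it stops, the next pull gets 4 mm farther (0.014, then 0.018). After three such stalls and push-backs it runs freely both ways. Frees the hatch past 0.035.
- bolt_lug (a point): Centre of the top of the bolt's upright lug, the part to push: a plain block 16 mm along the bolt (case x), 28 mm across (case y), rising from 14 to 60 mm above the case's top, at (-56, -75) mm in the case's frame when home; this point is 160 mm above the bench. Moves with the bolt. Fingertips kept 28 mm or more above the case's top clear the saddles. Axes as the case's.
- hatch (a joint): Hatch: aluminium plate 154 (x) by 156 (y) by 4 mm on the case's top, m: 0 = shut (start), grows as it slides to case +y (left); 0.13 = fully open, at its stop. Friction about 2.5 N. Near the bolt it carries a steel staple 28 mm wide, 26 mm high, that the bolt's rod enters with 2 mm play; the bolt goes home only with the hatch shut within a few mm.
- hatch_tab (a point): Middle of the top edge of the hatch's upright steel tab, 50 mm along case x, 10 mm thick along case y, rising from 4 to 38 mm above the case's top. With the hatch shut it lies at (80, -85) mm in the case's frame, open at (80, 45); moves with the hatch. Axes as the case's.
- well (a point): Centre of the mouth of the open well under the hatch, level with the case's top, at (65, -85, 100) mm in the case's frame; axes as the case's. The well is 140 mm along case x, 140 mm along case y and 88 mm deep, and holds only the switch lever; the open hatch still covers its leftmost 22 mm.
- switch (a joint): Switch lever in the well, rad: 0 = off, leaning towards the case's -y (right); 1.0 = on, leaning towards +y (left), at its stop. It starts between 0 and 0.1, needs about 2 N at its ball and stays where it is left.
- switch_tip (a point): Centre of the lever's black ball, 26 mm in diameter, on a 10 mm stem; it swings in the case's y-z plane about a pivot at (65, -75, 34) mm in the case's frame at a radius of 45 mm; leaning fully either way it is 73 mm above the bench, 27 mm below the case's top and 22 mm beside the pivot. Covered by the shut hatch. Its grey base is 50 (x) by 70 (y) mm, top 37 mm above the bench.
- beaker: Bystander: glass beaker 60 mm wide, 70 mm high, standing on the left near part of the case's top. Origin at the centre of its underside. Leave it alone.
- reagent: Bystander: amber bottle 64 mm wide, 140 mm high, on the bench beside the case. Origin at the centre of its underside. Leave it alone.
- driver: Bystander: screwdriver about 200 mm long lying on the bench beside the case. Leave it alone.
- dish: Bystander: white covered dish 90 mm wide, 14 mm high, on the bench beside the case. Origin at the centre of its underside. Leave it alone.

How it is judged:
By the outcome, as a careful person would: the job done as asked, in the order asked, and still so for the second after the job is handed in, with the robot touching nothing.
It also fails if it takes over 61 s, if anything falls off the work surface, if the arm or the gripper's body presses on something with over 40 N, if the wrist force passes 120 N, or if a joint passes its speed limit or range.

ROBOT

A 7-joint arm with a two-finger parallel gripper is mounted at the origin on the work surface. World frame = base frame: x ahead of the robot, y to its left, z up, the work surface at z = 0. Lengths are in m, angles in rad, forces in N, time in s.
With the tool pointing down it reaches from about 0.425 to 0.925 m from the base axis. Payload 6.8 kg.
Tool frame: the origin (TCP) lies midway between the tips of the shut fingers; the grasp point (between the pads) lies 19 mm behind it; z points along the fingers, y is the line along which they close (so a half turn about z gives the same grasp; the last joint's range is limited). The gripper opens to 85 mm and grips with 20 to 120 N. Pads are 22 mm wide; open, the fingers measure 114 mm over their backs; the gripper's body (76 mm by 85 mm) begins 54 mm behind the grasp point. The pads swing forward as they close: fully open they stand 13 mm farther back than shut.
Start: joints at [-1.335, 0.477, 0.022, 1.555, -0.011, 1.109, -0.083], TCP at [0.228, 0.636, 0.204] pointing down, gripper open.
Joint ranges: [-2.96, 2.96], [-0.34, 2.1], [-1.41, 1.46], [0.24, 2.44], [-1.37, 4.51], [0.17, 1.92], [-2.96, 2.96]. Speed limits (rad/s): [2.39, 2.39, 3.14, 3.14, 3.14, 3.14, 3.14].

INTERFACE

Orientations are given as [roll, pitch, yaw] about the fixed x, y, z axes, in that order (R = Rz(yaw) Ry(pitch) Rx(roll)).
In Python, from bench import bot, vision gives the robot as it stands.
- The arm moves only by the tool apply_moves, never from a script. Its arguments are lists of equal length, an entry for each row: "delta_pos": the shift along the world's x, y, z in m, a list of three; "roll": the turn about the world's z in rad; "fingers": the opening, from 0 (shut) to 1 (fully open). A call has exactly 5 rows; each row is the pose to reach, as a shift and turn from the pose commanded when the call began; what a row does not reach only later rows make up. A row lasts 1/12 s, in which the tool goes at most 41.7 mm and 7.16 degrees, less where a joint would pass 70% of its speed; a pose out of reach is approached as far as the arm can. A call with a gripper value outside its range is refused whole. The fingers move at their own pace and stop on an object; "newtons" is the grip in N (left out, the last holds). Time passes only in rows, so rows that repeat a pose let the fingers close, or fill a call up. It gives the time, the measured TCP pose, the force, the opening and the grip force at its end, in the units of the state.
- bot.sense(): the state, without advancing time (a new reading comes with each control period).
- vision.camera(name): name is "scene" or "side" or "wrist"; returns the picture (384x512x3 uint8, red, green, blue); there is no depth.
- vision.camera_params(name): a dict with "fx", "fy", "cx", "cy" (pixels), "k1" (the pictures are not rectified: a ray, as slopes to the right and down, at radius r is drawn at 1 + k1 r^2 times it, then the intrinsics apply), "view" (4x4, takes a point from world to camera coordinates). Camera axes: x right, y down, z forward; pixel columns grow to the right and rows downward; lengths in m; the calibration is good to about 2 mm. A picture is of the moment at which its call begins: read the wrist's pose just before it. camera_params takes no time and is no camera call; for the wrist camera it gives the pose at the moment of the call.
- bot.sign_off(): hands the job in; it is judged then, once.
The state is a dict: "time_s": time; "qpos": joint angles; "qd": joint speeds; "effort": joint torques, N m; "tcp_pos": TCP position; "tcp_rot": TCP orientation; "wrist_force": force on the tool from outside, world axes, zero at the start; "torque": the same for the moment, N m; "finger_gap": finger opening in m; "grasp_force": force on a finger pad.
Only numpy, scipy, OpenCV 4.12 (cv2) and the standard library are available. Lean on these libraries where they do the work, as an engineer would, in place of code of your own. Each camera call takes 0.05 s, during which the arm holds its last target. There are 200 camera calls.

## Working session

There is one attempt and no reset: what is moved stays moved. The work goes in short steps, Python scripts to look and compute and a tool call to move; the robot and the scene stay as the last step left them, time stands still between calls to the robot, and variables do not carry over. Pictures are saved under pics/ and viewed, at most 10 in all, crops included, and the job is handed in when it is done.

Besides the shell and the picture viewer there is one more tool, called after "Call:" as name(argument=value, ...) on one line, values as JSON. apply_moves: Moves the arm, as the interface text tells. Its arguments: {"type":"object","properties":{"delta_pos":{"type":"array","items":{"type":"array","items":{"type":"number"}}},"roll":{"type":"array","items":{"type":"number"}},"fingers":{"type":"array","items":{"type":"number"}},"newtons":{"type":"number"}},"required":["delta_pos","roll","fingers"]}

```bash
mkdir -p pics; ls
cat > h.py <<'E'
import numpy as np, cv2
from bench import bot, vision
def snap(n,f):
    p=vision.camera_params(n); im=np.array(vision.camera(n)); cv2.imwrite('pics/'+f,im[:,:,::-1]); return im,p
def ray(p,u,v):
    K=np.array([[p['fx'],0,p['cx']],[0,p['fy'],p['cy']],[0,0,1.]])
    x=cv2.undistortPoints(np.array([[[u,v]]],float),K,np.array([p['k1'],0,0,0.]))[0,0]
    V=np.array(p['view']);R=V[:3,:3];t=V[:3,3]
    return -R.T@t, R.T@np.array([x[0],x[1],1])
def onz(p,u,v,z):
    c,d=ray(p,u,v); return c+d*(z-c[2])/d[2]
def proj(p,P):
    V=np.array(p['view']);q=V[:3,:3]@np.array(P)+V[:3,3];a=q[:2]/q[2];a=a*(1+p['k1']*(a@a))
    return np.array([p['fx']*a[0]+p['cx'],p['fy']*a[1]+p['cy']])
E
python3 - <<'E'
from h import *
import pickle
P={}
ims=[]
for n in ['scene','side']:
    im,p=snap(n,n+'0.png');P[n]=p
    c,_=ray(p,256,192);print(n,c,p['fx'],p['k1'])
pickle.dump(P,open('P.pkl','wb'))
s=bot.sense();print({k:np.round(v,3) for k,v in s.items()})
E
```

```text
pics
scene [1.3108026  0.36719132 1.55005676] 465.56412125857423 0.045675539784115565
side [-0.06504724 -1.04124544  0.8901131 ] 382.9091668850074 -0.019850617528450305
{'time_s': np.float64(0.1), 'qpos': array([-1.335,  0.478,  0.022,  1.556, -0.011,  1.109, -0.083]), 'qd': array([-0.   , -0.003, -0.001, -0.001,  0.002,  0.002, -0.001]), 'effort': array([ 5.0000e-03, -5.9776e+01,  1.6140e+00, -2.8196e+01,  1.3000e-02,
        5.0000e-03, -0.0000e+00]), 'tcp_pos': array([0.227, 0.635, 0.203]), 'tcp_rot': array([-3.14 ,  0.   ,  2.798]), 'wrist_force': array([-0.203, -0.202,  0.934]), 'torque': array([-0.015, -0.01 , -0.033]), 'grasp_force': np.float64(0.0), 'finger_gap': np.float64(0.085)}
```

View pics/scene0.png

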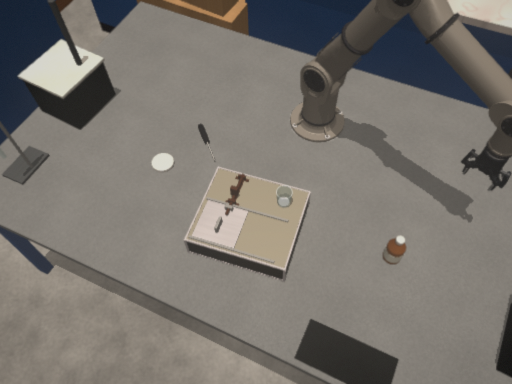

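View pics/side0.png

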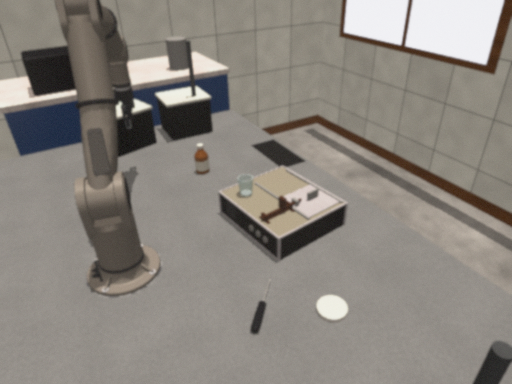

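The scene view shows the case with top corners near (219,170), (309,185), (283,268) and (188,240). The bolt is at about (237,190), the tab at (219,224) and the beaker at (284,196). Next I fit the top outline.

Run:
```python
from h import *
import pickle
P=pickle.load(open('P.pkl','rb'))
loc=np.array([[-.16,-.18],[-.16,.18],[.16,.18],[.16,-.18]])
for n,guess in [('scene',(255,215)),('side',(285,200))]:
    im=cv2.imread(f'pics/{n}0.png');g=im.astype(int)
    hsv=cv2.cvtColor(im,cv2.COLOR_BGR2HSV)
    x,y=guess
    for q in [(x,y),(x+30,y-40)]: print(n,im[q[1],q[0]],hsv[q[1],q[0]])
    m=(((hsv[...,2]>105)&(g[...,2]-g[...,0]>8))|(hsv[...,2]>165)).astype(np.uint8)
    roi=np.zeros_like(m);
    if n=='scene': roi[160:275,180:315]=1
    else: roi[160:255,212:352]=1
    m=cv2.morphologyEx(m*roi,cv2.MORPH_CLOSE,np.ones((5,5)))
    k,l,st,_=cv2.connectedComponentsWithStats(m)
    i=1+st[1:,4].argmax(); m=(l==i).astype(np.uint8)
    c=max(cv2.findContours(m,0,2)[0],key=cv2.contourArea)
    # project contour to top plane, fit min rect
    w=np.array([onz(P[n],*q[0],.1)[:2] for q in c]).astype(np.float32)
    r=cv2.minAreaRect(w*1000);print(r);print(cv2.boxPoints(r).round())
    cv2.drawContours(im,[c],-1,(0,0,255),1)
    b=cv2.boxPoints(r)/1000
    for q in b: cv2.circle(im,tuple(int(v) for v in proj(P[n],[*q,.1])),2,(0,255,0),-1)
    x0,y0=(170,150) if n=='scene' else (205,150)
    cv2.imwrite(f'pics/o_{n}.png',cv2.resize(im[y0:y0+130,x0:x0+150],None,fx=2.6,fy=4))
a=cv2.imread('pics/o_scene.png');b=cv2.imread('pics/o_side.png');cv2.imwrite('pics/o.png',np.hstack([a,b]))
```

```text
scene [134 159 173] [ 19  57 173]
scene [126 134 140] [ 17  26 140]
((590.8722534179688, -47.160400390625), (466.43804931640625, 515.7240600585938), 25.027301788330078)
[[ 270.   88.]
 [ 489. -379.]
 [ 911. -182.]
 [ 693.  285.]]
side [65 72 89] [ 9 69 89]
side [144 154 163] [ 16  30 163]
((591.4059448242188, -45.859893798828125), (618.1309814453125, 612.8929443359375), 57.5885009765625)
[[ 167. -143.]
 [ 684. -471.]
 [1016.   51.]
 [ 498.  379.]]
```

View pics/o.png

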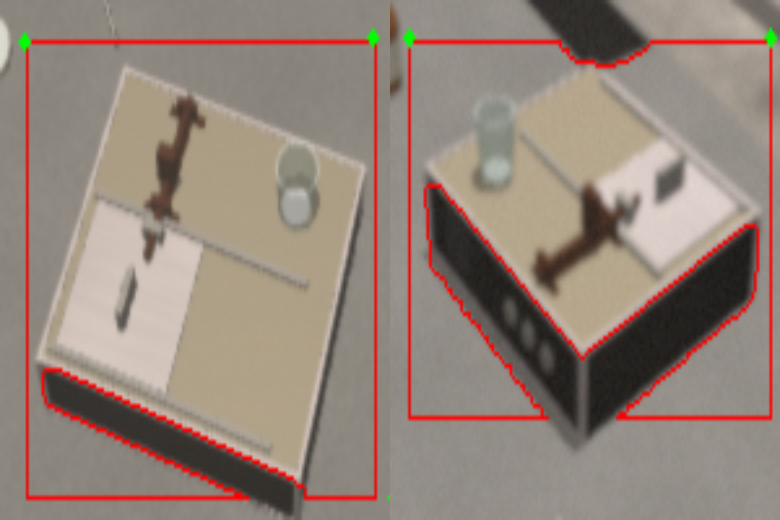

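The image shows the bolt (dark brown), hatch, tab and beaker. The mask leaked, but all four top corners are clear in both views, so I fit the pose from those corners.

Run:
```python
from h import *
import pickle
from scipy.optimize import least_squares
P=pickle.load(open('P.pkl','rb'))
loc=np.array([[-.16,-.18],[-.16,.18],[.16,.18],[.16,-.18]])
px={'scene':[(218.1,166.8),(310.4,191.2),(285.4,270.5),(184.6,239.5)],'side':[(278.8,238.8),(219.6,192.5),(283,166.8),(347.3,203.8)]}
W=[];L=[]
for n in px:
    w=np.array([onz(P[n],*q,.1)[:2] for q in px[n]]);print(n,w.round(3).tolist());W+=list(w);L+=list(loc)
W=np.array(W);L=np.array(L)
T=lambda v,l:np.array([v[0]+np.cos(v[2])*l[:,0]-np.sin(v[2])*l[:,1],v[1]+np.sin(v[2])*l[:,0]+np.cos(v[2])*l[:,1]]).T
r=least_squares(lambda v:(T(v,L)-W).ravel(),[.6,-.05,-.0]);print(r.x,(r.fun*1000).round(1))
for nm,l in dict(lug=(-.056,-.075),tab=(.08,-.085),tabopen=(.08,.045),well=(.065,-.085),tip0=(.065,-.097),beakerguess=(-.1,.1)).items(): print(nm,T(r.x,np.array([l]))[0].round(3))
```

```text
scene [[0.455, -0.231], [0.408, 0.129], [0.733, 0.171], [0.776, -0.191]]
side [[0.456, -0.237], [0.412, 0.117], [0.73, 0.158], [0.775, -0.2]]
[ 0.59308116 -0.03555422  0.12397114] [ 1.7 -2.5  4.  -5.5 -3.  -7.9 -1.5 -3.6  0.5  2.6 -0.3  6.3 -0.6  4.6
 -0.8  6. ]
lug [ 0.547 -0.117]
tab [ 0.683 -0.11 ]
tabopen [0.667 0.019]
well [ 0.668 -0.112]
tip0 [ 0.67  -0.124]
beakerguess [0.481 0.051]
```

Call:
apply_moves(delta_pos=[[0.016,-0.038,0.01],[0.032,-0.076,0.02],[0.048,-0.113,0.03],[0.064,-0.151,0.04],[0.08,-0.188,0.05]], roll=[-0.11,-0.22,-0.33,-0.44,-0.55], fingers=[1,1,1,1,1])

```text
time_s: 0.52
tcp_pos: [0.307, 0.4471, 0.2533]
tcp_rot: [-3.141, 0.0, 2.242]
wrist_force: [0.2, 0.4, -0.2]
finger_gap: 0.0855
grasp_force: 0.0
```

Call:
apply_moves(delta_pos=[[0.016,-0.038,0.01],[0.032,-0.076,0.02],[0.048,-0.113,0.03],[0.064,-0.151,0.04],[0.08,-0.188,0.05]], roll=[-0.11,-0.22,-0.33,-0.44,-0.55], fingers=[1,1,1,1,1])

```text
time_s: 0.93
tcp_pos: [0.3861, 0.2609, 0.3032]
tcp_rot: [-3.141, -0.0, 1.692]
wrist_force: [0.4, -0.8, 0.2]
finger_gap: 0.0853
grasp_force: 0.0
```

Call:
apply_moves(delta_pos=[[0.016,-0.038,0],[0.032,-0.076,0],[0.048,-0.113,0],[0.064,-0.151,0],[0.08,-0.188,0]], roll=[0,0,0,0,0], fingers=[1,1,1,1,1])

```text
time_s: 1.35
tcp_pos: [0.466, 0.0729, 0.303]
tcp_rot: [3.141, -0.001, 1.698]
wrist_force: [1.7, 0.6, 0.7]
finger_gap: 0.0854
grasp_force: 0.0
```

Call:
apply_moves(delta_pos=[[0.016,-0.038,0],[0.032,-0.076,0],[0.048,-0.113,0],[0.064,-0.151,0],[0.08,-0.188,0]], roll=[0,0,0,0,0], fingers=[1,1,1,1,1])

```text
time_s: 1.77
tcp_pos: [0.5462, -0.1147, 0.3028]
tcp_rot: [3.142, -0.0, 1.698]
wrist_force: [0.6, -0.2, -0.1]
finger_gap: 0.0851
grasp_force: 0.0
```

Run:
```python
from h import *
import pickle
s=bot.sense();print(s['tcp_pos'],s['qpos'].round(2))
im,p=snap('wrist','w1.png');pickle.dump(p,open('w1.pkl','wb'));print(ray(p,256,192),p['k1'])
```

```text
[ 0.546158   -0.11471932  0.30282125] [-0.52  0.24  0.75  1.75 -0.17  1.22  0.4 ]
(array([ 0.53473957, -0.04001121,  0.47383516]), array([ 0.0333885 , -0.28947496, -0.95661047])) -0.0421913761144446
```

View pics/w1.png

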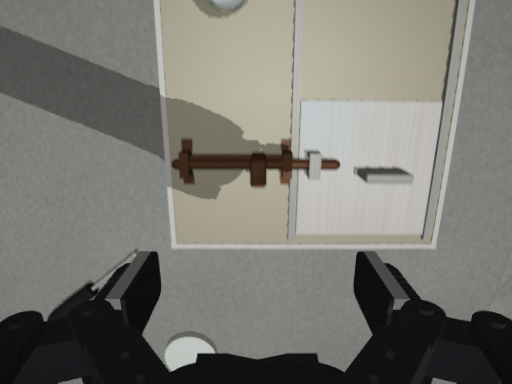

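The wrist view shows the near-right corner at (175,247), the far-right corner at (435,247), the lug at (258,170) and the tab at (388,178). Next I refine the pose with subpixel edges.

Run:
```python
from h import *
import pickle
p=pickle.load(open('w1.pkl','rb'));im=cv2.imread('pics/w1.png')
for u,v in [(174,248),(437,248),(155,0),(471,0)]: print('corner/edge',onz(p,u,v,.1).round(4))
th=.124
B=[.5931,-.0356]
def W(l,th=th): return [B[0]+np.cos(th)*l[0]-np.sin(th)*l[1],B[1]+np.sin(th)*l[0]+np.cos(th)*l[1],l[2]]
for nm,l in dict(c1=(-.16,-.18,.1),c2=(.16,-.18,.1),lug=(-.056,-.075,.16),tab=(.08,-.085,.138),saddle=(-.026,-.075,.124)).items(): print(nm,proj(p,W(l)).round(1))
for d in (-8,8):
  for e in (-14,14): print('lugcorner',proj(p,W((-.056+d/1000,-.075+e/1000,.16))).round(1))
cr=im[130:270,150:450];cv2.imwrite('pics/w1c.png',cv2.resize(cr,None,fx=2.6,fy=2.6,interpolation=cv2.INTER_CUBIC))
```

```text
corner/edge [ 0.4564 -0.238   0.1   ]
corner/edge [ 0.7812 -0.1967  0.1   ]
corner/edge [0.4209 0.0348 0.1   ]
corner/edge [0.7395 0.0784 0.1   ]
c1 [174.4 245.1]
c2 [432.1 245.7]
lug [259.5 174.4]
tab [389.6 179.3]
saddle [287.4 166.4]
lugcorner [251.2 188.3]
lugcorner [251.2 160.1]
lugcorner [267.6 188.4]
lugcorner [268.  160.2]
```

View pics/w1c.png

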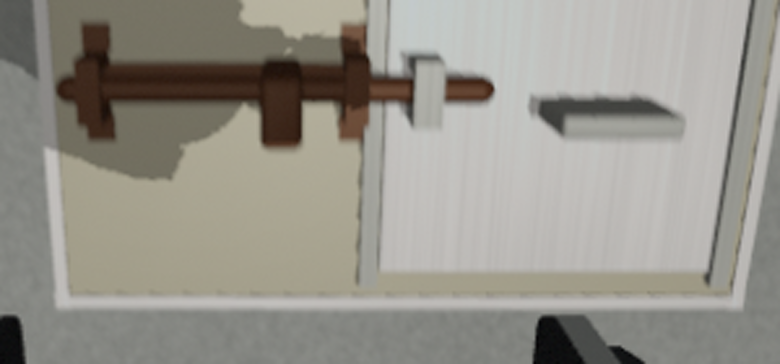

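The lug top is at about (258,173) and the tab top at (390,178), both within about 1 mm of the fitted pose. I descend over the lug.

Call:
apply_moves(delta_pos=[[0,0,-0.04],[0,-0.001,-0.08],[0,-0.001,-0.12],[0,-0.001,-0.15],[0,-0.001,-0.171]], roll=[0,0,0,0,0], fingers=[1,1,1,1,1])

```text
time_s: 2.23
tcp_pos: [0.5437, -0.1134, 0.1284]
tcp_rot: [-3.137, -0.001, 1.698]
wrist_force: [0.9, 0.9, -0.5]
finger_gap: 0.0854
grasp_force: 0.0
```

Call:
apply_moves(delta_pos=[[0,0,0],[0,0,0],[0,0,0],[0,0,0],[0,0,0]], roll=[0,0,0,0,0], fingers=[0.15,0.1,0.05,0,0], newtons=40)

```text
time_s: 2.65
tcp_pos: [0.5472, -0.114, 0.1336]
tcp_rot: [3.139, 0.0, 1.698]
wrist_force: [-0.6, 0.2, 0.5]
finger_gap: 0.0256
grasp_force: 0.0
```

Call:
apply_moves(delta_pos=[[0,0,0],[0,0,0],[0,0,0],[0,0,0],[0,0,0]], roll=[0,0,0,0,0], fingers=[0,0,0,0,0])

```text
time_s: 3.07
tcp_pos: [0.5464, -0.1139, 0.1327]
tcp_rot: [3.141, -0.0, 1.698]
wrist_force: [-2.1, 0.4, 6.9]
finger_gap: 0.0004
grasp_force: 3.3
```

Run:
```python
from h import *
s=bot.sense();print({k:np.round(v,4) for k,v in s.items()})
a,p=snap('wrist','w2.png');b,q=snap('side','s2.png')
print(proj(q,[.546,-.116,.16]),proj(q,s['tcp_pos']))
u,v=proj(q,[.546,-.116,.15]).astype(int)
c=cv2.resize(b[v-60:v+60,u-60:u+60],(390,390))
cv2.imwrite('pics/m2.png',np.hstack([cv2.resize(a,(400,390))[:,:,::-1],c[:,:,::-1]]))
```

```text
{'time_s': np.float64(3.0667), 'qpos': array([-0.4217,  0.4311,  0.666 ,  1.9417, -0.342 ,  0.8815,  0.5477]), 'qd': array([ 0.0016, -0.0007, -0.0017, -0.0004, -0.0006,  0.0008, -0.0003]), 'effort': array([ 1.92300e-01, -4.05317e+01,  7.96440e+00, -2.17118e+01,
       -3.00000e-03, -6.01800e-01, -2.30000e-03]), 'tcp_pos': array([ 0.5464, -0.1139,  0.1327]), 'tcp_rot': array([ 3.1407e+00, -3.0000e-04,  1.6977e+00]), 'wrist_force': array([-2.1085,  0.3665,  6.8919]), 'torque': array([ 0.1794,  0.3887, -0.012 ]), 'grasp_force': np.float64(3.2692), 'finger_gap': np.float64(0.0004)}
[282.01000991 197.58071127] [281.68207723 203.77796107]
```

View pics/m2.png

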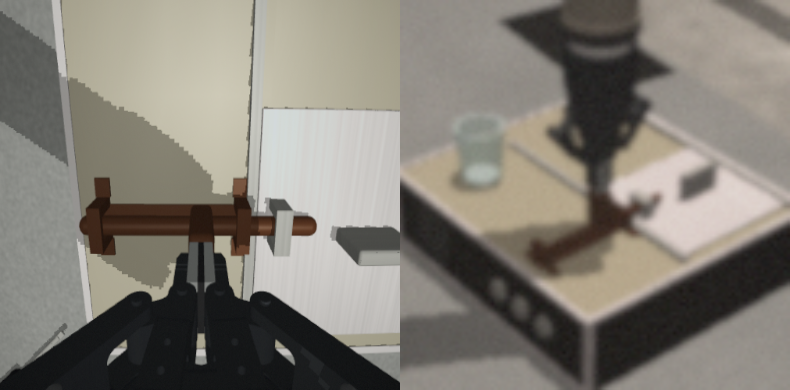

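Run:
```python
from h import *
import pickle
p=vision.camera_params('wrist')
pr=lambda P:(proj(p,P)*[400/512,390/384]).round(0)
c,s=np.cos(.124),np.sin(.124)
for z in (.16,.114):
  print(z,[pr([.546+c*a-s*b,-.116+s*a+c*b,z]).tolist() for a in(-.008,.008) for b in (-.014,.014)])
t=bot.sense()['tcp_pos']
print('tcp',pr(t),'grasp',pr(t+[0,0,.019]),'body',pr(t+[0,0,.06]))
P=pickle.load(open('P.pkl','rb'))
for n in P:
  print(n,proj(P[n],[.546,-.116,.16]).round(1),proj(P[n],[.546,-.116,.114]).round(1))
w=pickle.load(open('w1.pkl','rb'))
print(proj(w,[.546,-.116,.114]))
```

```text
0.16 [[190.0, 289.0], [190.0, 236.0], [215.0, 289.0], [216.0, 236.0]]
0.114 [[192.0, 248.0], [192.0, 204.0], [212.0, 248.0], [213.0, 205.0]]
tcp [204. 236.] grasp [204. 252.] body [205. 300.]
scene [233.2 187.2] [233.9 194.1]
side [282.  197.6] [281.9 208.5]
[258.63347732 163.38002153]
```

Run:
```python
from h import *
a=cv2.imread('pics/w2.png')
cv2.imwrite('pics/w2c.png',cv2.resize(a[180:310,190:330],None,fx=4.5,fy=4.5,interpolation=cv2.INTER_CUBIC))
```

```text
(no output)
```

View pics/w2c.png

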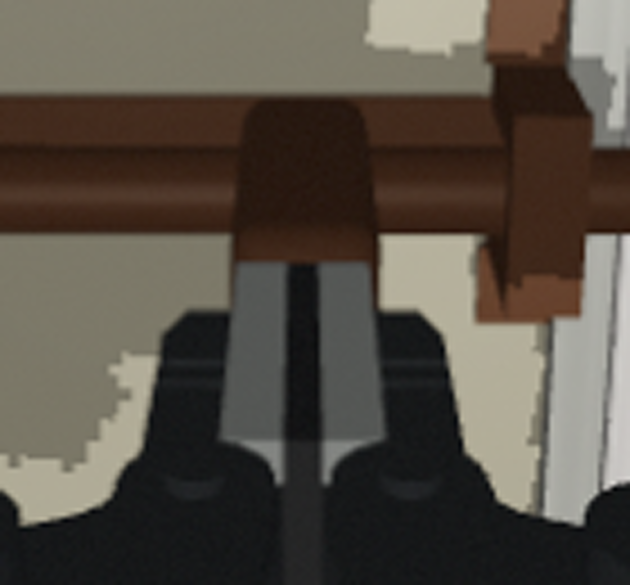

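Run:
```python
from h import *
import pickle
p=vision.camera_params('wrist');t=bot.sense()['tcp_pos'];w=pickle.load(open('w1.pkl','rb'))
c,s=np.cos(.127),np.sin(.127)
L=lambda t,a,b,h:[t[0]+c*a-s*b,t[1]+s*a+c*b,t[2]+h]
for h in (0,.01,.02,.027,.035):
  print(h,'shut in w2c',[((proj(p,L(t,a,.011,h))-[190,180])*4.5).round(0).tolist() for a in (-.008,0,.008)])
for h in (.013,.03,.04,.05):
  print(h,'open in w1',[proj(w,L([.5462,-.1147,.3028],a,.011,h)).round(0).tolist() for a in (-.0425,.0425)])
```

```text
0 shut in w2c [[252.0, 153.0], [318.0, 153.0], [384.0, 153.0]]
0.01 shut in w2c [[249.0, 183.0], [318.0, 183.0], [388.0, 183.0]]
0.02 shut in w2c [[246.0, 218.0], [319.0, 218.0], [393.0, 218.0]]
0.027 shut in w2c [[243.0, 244.0], [320.0, 244.0], [397.0, 244.0]]
0.035 shut in w2c [[240.0, 278.0], [321.0, 278.0], [402.0, 278.0]]
0.013 open in w1 [[178.0, 223.0], [344.0, 223.0]]
0.03 open in w1 [[169.0, 237.0], [353.0, 237.0]]
0.04 open in w1 [[163.0, 246.0], [360.0, 247.0]]
0.05 open in w1 [[157.0, 257.0], [367.0, 258.0]]
```

The images show the shut tips resting on the lug's top at z ≈ 0.16, about 28 mm above the reported TCP. I will treat the tips as reported z + 0.028. I open, then go lower.

Call:
apply_moves(delta_pos=[[0,0,0.02],[0,0,0.035],[0,-0.001,0.035],[0,-0.001,0.035],[0,-0.001,0.035]], roll=[0,0,0,0,0], fingers=[1,1,1,1,1])

```text
time_s: 3.58
tcp_pos: [0.5456, -0.1147, 0.1664]
tcp_rot: [-3.141, -0.0, 1.698]
wrist_force: [0.0, 0.2, -0.4]
finger_gap: 0.0603
grasp_force: 0.0
```

Call:
apply_moves(delta_pos=[[0,0,-0.01],[0,0,-0.02],[0,0,-0.03],[0,0,-0.035],[0,0,-0.04]], roll=[0,0,0,0,0], fingers=[1,1,1,1,1])

```text
time_s: 4.0
tcp_pos: [0.5451, -0.1149, 0.1253]
tcp_rot: [-3.139, -0.0, 1.698]
wrist_force: [-0.1, -0.1, 0.9]
finger_gap: 0.0852
grasp_force: 0.0
```

Call:
apply_moves(delta_pos=[[0,0,-0.005],[0,0,-0.01],[0,0,-0.015],[0,0,-0.02],[0,0,-0.023]], roll=[0,0,0,0,0], fingers=[1,1,1,1,1])

```text
time_s: 4.42
tcp_pos: [0.5458, -0.1148, 0.1033]
tcp_rot: [-3.141, -0.0, 1.698]
wrist_force: [-0.2, 0.9, -0.2]
finger_gap: 0.0853
grasp_force: 0.0
```

Call:
apply_moves(delta_pos=[[0,0,0],[0,0,0],[0,0,0],[0,0,0],[0,0,0]], roll=[0,0,0,0,0], fingers=[0,0,0,0,0], newtons=40)

```text
time_s: 4.83
tcp_pos: [0.5462, -0.1149, 0.1042]
tcp_rot: [3.141, 0.0, 1.698]
wrist_force: [0.1, -0.1, 0.1]
finger_gap: 0.0256
grasp_force: 0.0
```

Call:
apply_moves(delta_pos=[[0,0,0],[0,0,0],[0,0,0],[0,0,0],[0,0,0]], roll=[0,0,0,0,0], fingers=[0,0,0,0,0])

```text
time_s: 5.25
tcp_pos: [0.5464, -0.1149, 0.1043]
tcp_rot: [3.141, -0.0, 1.698]
wrist_force: [-0.1, 0.8, 4.9]
finger_gap: 0.0153
grasp_force: 42.7
```

Call:
apply_moves(delta_pos=[[-0.003,-0.0004,0],[-0.006,-0.0007,0],[-0.008,-0.001,0],[-0.01,-0.0012,0],[-0.012,-0.0015,0]], roll=[0,0,0,0,0], fingers=[0,0,0,0,0])

```text
time_s: 5.67
tcp_pos: [0.5375, -0.1161, 0.1044]
tcp_rot: [3.135, 0.002, 1.699]
wrist_force: [17.3, 0.1, -11.5]
finger_gap: 0.0153
grasp_force: 40.8
```

Call:
apply_moves(delta_pos=[[0.003,0.0004,0],[0.006,0.0007,0],[0.009,0.0011,0],[0.012,0.0015,0],[0.013,0.0016,0]], roll=[0,0,0,0,0], fingers=[0,0,0,0,0])

```text
time_s: 6.08
tcp_pos: [0.5455, -0.1149, 0.1043]
tcp_rot: [-3.139, -0.001, 1.697]
wrist_force: [-6.3, 0.9, 12.1]
finger_gap: 0.0154
grasp_force: 44.3
```

Call:
apply_moves(delta_pos=[[-0.004,-0.0005,0],[-0.008,-0.001,0],[-0.011,-0.0014,0],[-0.014,-0.0017,0],[-0.017,-0.0021,0]], roll=[0,0,0,0,0], fingers=[0,0,0,0,0])

```text
time_s: 6.5
tcp_pos: [0.5334, -0.1166, 0.1044]
tcp_rot: [3.135, 0.002, 1.699]
wrist_force: [19.8, 1.1, -15.0]
finger_gap: 0.0153
grasp_force: 40.4
```

Call:
apply_moves(delta_pos=[[0.004,0.0005,0],[0.008,0.001,0],[0.012,0.0015,0],[0.015,0.0019,0],[0.017,0.0021,0]], roll=[0,0,0,0,0], fingers=[0,0,0,0,0])

```text
time_s: 6.92
tcp_pos: [0.544, -0.1151, 0.1042]
tcp_rot: [-3.136, -0.002, 1.697]
wrist_force: [-15.4, 2.1, 21.9]
finger_gap: 0.0151
grasp_force: 45.8
```

Call:
apply_moves(delta_pos=[[-0.005,-0.0006,0],[-0.01,-0.0012,0],[-0.014,-0.0017,0],[-0.018,-0.0022,0],[-0.021,-0.0026,0]], roll=[0,0,0,0,0], fingers=[0,0,0,0,0])

```text
time_s: 7.33
tcp_pos: [0.5294, -0.1171, 0.1044]
tcp_rot: [3.135, 0.002, 1.698]
wrist_force: [19.4, 0.2, -15.2]
finger_gap: 0.0153
grasp_force: 40.4
```

Call:
apply_moves(delta_pos=[[0.005,0.0006,0],[0.01,0.0012,0],[0.014,0.0017,0],[0.018,0.0022,0],[0.019,0.0024,0]], roll=[0,0,0,0,0], fingers=[0,0,0,0,0])

```text
time_s: 7.75
tcp_pos: [0.5402, -0.1155, 0.1042]
tcp_rot: [-3.133, -0.003, 1.696]
wrist_force: [-18.6, 1.4, 26.6]
finger_gap: 0.0153
grasp_force: 46.4
```

Call:
apply_moves(delta_pos=[[-0.005,-0.0006,0],[-0.01,-0.0012,0],[-0.015,-0.0019,0],[-0.02,-0.0025,0],[-0.025,-0.0031,0]], roll=[0,0,0,0,0], fingers=[0,0,0,0,0])

```text
time_s: 8.17
tcp_pos: [0.5213, -0.118, 0.1043]
tcp_rot: [3.139, 0.001, 1.698]
wrist_force: [5.7, 1.7, 0.7]
finger_gap: 0.0154
grasp_force: 42.8
```

It runs free now. I draw it fully out.

Call:
apply_moves(delta_pos=[[-0.007,-0.0009,0],[-0.014,-0.0017,0],[-0.021,-0.0026,0],[-0.028,-0.0035,0],[-0.032,-0.004,0]], roll=[0,0,0,0,0], fingers=[0,0,0,0,0])

```text
time_s: 8.58
tcp_pos: [0.494, -0.1215, 0.1045]
tcp_rot: [3.13, 0.004, 1.699]
wrist_force: [33.4, 0.2, -32.9]
finger_gap: 0.0153
grasp_force: 40.9
```

The bolt is at its end stop. I release it, lift, and shut the fingers while travelling to the right of the tab.

Call:
apply_moves(delta_pos=[[0.002,0,0],[0.003,0,0],[0.003,0,0],[0.003,0,0.02],[0.003,0,0.055]], roll=[0,0,0,0,0], fingers=[0.4,0.4,0.4,0.4,0.4])

```text
time_s: 9.0
tcp_pos: [0.4871, -0.1218, 0.1564]
tcp_rot: [-3.132, -0.001, 1.697]
wrist_force: [0.2, -0.0, 1.3]
finger_gap: 0.0341
grasp_force: 0.0
```

Call:
apply_moves(delta_pos=[[0,0,0.02],[0.035,-0.003,0.02],[0.075,-0.006,0.02],[0.115,-0.01,0.02],[0.15,-0.014,0.02]], roll=[0,0,0,0,0], fingers=[0.4,0.4,0,0,0])

```text
time_s: 9.42
tcp_pos: [0.6423, -0.1357, 0.1785]
tcp_rot: [-3.141, -0.001, 1.699]
wrist_force: [-0.1, 0.3, 0.9]
finger_gap: 0.0004
grasp_force: 0.0
```

Call:
apply_moves(delta_pos=[[0.025,-0.002,0],[0.043,-0.003,0],[0.043,-0.003,0],[0.043,-0.003,0],[0.043,-0.003,0]], roll=[0,0,0,0,0], fingers=[0,0,0,0,0])

```text
time_s: 9.83
tcp_pos: [0.6824, -0.1396, 0.1783]
tcp_rot: [-3.139, -0.0, 1.697]
wrist_force: [-0.6, -0.2, -0.1]
finger_gap: 0.0002
grasp_force: 0.0
```

Run:
```python
from h import *
t=bot.sense()['tcp_pos'];im,p=snap('wrist','w3.png')
B=[.594,-.0355];c,s=np.cos(.124),np.sin(.124)
W=lambda l:[B[0]+c*l[0]-s*l[1],B[1]+s*l[0]+c*l[1],l[2]]
print(t);d=t[:2]-B;print('case xy',(c*d[0]+s*d[1]).round(4),(-s*d[0]+c*d[1]).round(4))
for nm,l in dict(tab=(.08,-.085,.138),luground=(-.111,-.075,.16)).items(): print(nm,proj(p,W(l)).round(0))
for h in(0,.028):print('tip',h,proj(p,t+[-.0014,.011,h]).round(0))
```

```text
[ 0.68241589 -0.13962198  0.17829311]
case xy 0.0749 -0.1143
tab [268. 165.]
luground [-50. 157.]
tip 0 [261. 214.]
tip 0.028 [261. 235.]
```

View pics/w3.png

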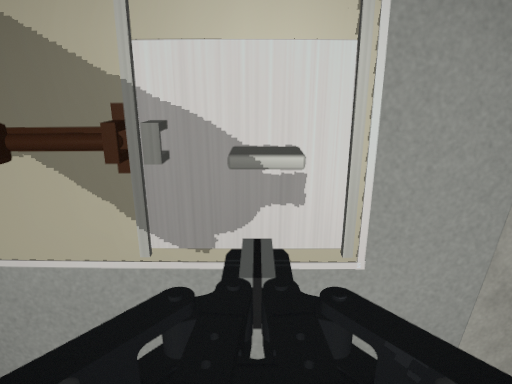

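The wrist view shows the bolt drawn clear of the staple, the tab at (267,160), and the tips at (258,239) on its right side. I lower and push to case +y.

Call:
apply_moves(delta_pos=[[0,0,-0.035],[0,0,-0.07],[0,0,-0.086],[-0.001,0.005,-0.086],[-0.002,0.012,-0.086]], roll=[0,0,0,0,0], fingers=[0,0,0,0,0])

```text
time_s: 10.3
tcp_pos: [0.6806, -0.1276, 0.093]
tcp_rot: [-3.14, 0.0, 1.696]
wrist_force: [-0.5, 0.6, 0.3]
finger_gap: 0.0002
grasp_force: 0.0
```

Call:
apply_moves(delta_pos=[[-0.001,0.01,0],[-0.003,0.022,0],[-0.004,0.034,0],[-0.006,0.046,0],[-0.007,0.058,0]], roll=[0,0,0,0,0], fingers=[0,0,0,0,0])

```text
time_s: 10.72
tcp_pos: [0.6755, -0.0679, 0.0943]
tcp_rot: [3.139, 0.0, 1.698]
wrist_force: [-0.5, -4.3, 2.2]
finger_gap: -0.0
grasp_force: 1.8
```

Call:
apply_moves(delta_pos=[[-0.002,0.014,0],[-0.003,0.028,0],[-0.005,0.04,0],[-0.006,0.05,0],[-0.007,0.06,0]], roll=[0,0,0,0,0], fingers=[0,0,0,0,0])

```text
time_s: 11.13
tcp_pos: [0.6681, -0.0075, 0.093]
tcp_rot: [3.141, -0.0, 1.698]
wrist_force: [0.9, -4.0, 3.1]
finger_gap: 0.0005
grasp_force: 1.7
```

Call:
apply_moves(delta_pos=[[0,0.004,0],[-0.001,0.008,0],[-0.002,0.012,0],[-0.002,0.014,0],[-0.002,0.014,0]], roll=[0,0,0,0,0], fingers=[0,0,0,0,0])

```text
time_s: 11.55
tcp_pos: [0.6659, 0.0045, 0.0928]
tcp_rot: [-3.141, 0.001, 1.697]
wrist_force: [1.3, -3.3, 0.6]
finger_gap: -0.0
grasp_force: 1.4
```

Call:
apply_moves(delta_pos=[[0,0.002,0],[0,0.004,0],[-0.001,0.006,0],[-0.001,0.008,0],[-0.001,0.008,0]], roll=[0,0,0,0,0], fingers=[0,0,0,0,0])

```text
time_s: 11.97
tcp_pos: [0.6659, 0.0043, 0.0929]
tcp_rot: [3.14, 0.01, 1.692]
wrist_force: [6.9, -16.2, -6.2]
finger_gap: -0.0002
grasp_force: 8.8
```

Hatch at its stop. I return to the right, over the well.

Call:
apply_moves(delta_pos=[[0.001,-0.03,0],[0.003,-0.07,0],[0.005,-0.11,0],[0.008,-0.145,0],[0.009,-0.165,0]], roll=[0,0,0,0,0], fingers=[0,0,0,0,0])

```text
time_s: 12.38
tcp_pos: [0.6726, -0.1571, 0.0929]
tcp_rot: [-3.14, 0.001, 1.693]
wrist_force: [0.8, -0.8, 1.1]
finger_gap: 0.0001
grasp_force: 0.0
```

Run:
```python
from h import *
t=bot.sense()['tcp_pos'];im,p=snap('wrist','w4.png')
B=[.594,-.0355];c,s=np.cos(.124),np.sin(.124)
W=lambda l:[B[0]+c*l[0]-s*l[1],B[1]+s*l[0]+c*l[1],l[2]]
print(t);d=t[:2]-B;print('case xy',(c*d[0]+s*d[1]).round(4),(-s*d[0]+c*d[1]).round(4))
for nm,l in dict(ball=(.065,-.097,.073),tabopen=(.08,.045,.138),wellnr=(-.005,-.155,.1),wellfr=(.135,-.155,.1)).items(): print(nm,proj(p,W(l)).round(0))
for h in(0,.028):print('tip',h,proj(p,t+[-.0014,.011,h]).round(0))
```

```text
[ 0.67256293 -0.15705751  0.09292099]
case xy 0.0629 -0.1303
ball [264. 166.]
tabopen [ 320. -250.]
wellnr [140. 278.]
wellfr [389. 278.]
tip 0 [260. 214.]
tip 0.028 [261. 235.]
```

View pics/w4.png

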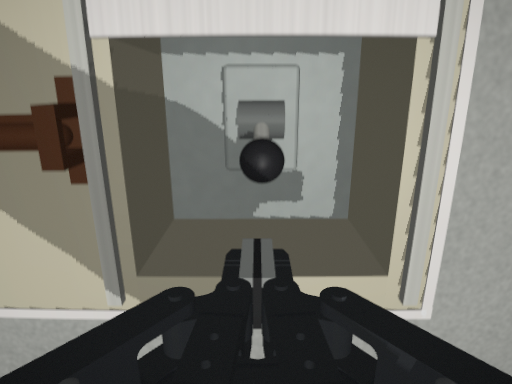

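The lever ball is at (262,160), leaning right as expected. I lower into the well and push to +y.

Call:
apply_moves(delta_pos=[[0.002,0.001,-0.025],[0.002,0.001,-0.045],[0.002,0.001,-0.058],[0.001,0.006,-0.058],[0,0.012,-0.058]], roll=[0,0,0,0,0], fingers=[0,0,0,0,0])

```text
time_s: 12.85
tcp_pos: [0.6728, -0.1402, 0.0344]
tcp_rot: [-3.139, 0.0, 1.697]
wrist_force: [-2.7, -3.6, 2.1]
finger_gap: 0.0001
grasp_force: 1.8
```

Call:
apply_moves(delta_pos=[[-0.001,0.008,0],[-0.002,0.016,0],[-0.003,0.024,0],[-0.004,0.032,0],[-0.005,0.038,0]], roll=[0,0,0,0,0], fingers=[0,0,0,0,0])

```text
time_s: 13.27
tcp_pos: [0.6699, -0.1014, 0.0355]
tcp_rot: [3.139, 0.002, 1.699]
wrist_force: [4.4, -18.5, -2.8]
finger_gap: -0.0002
grasp_force: 9.6
```

Call:
apply_moves(delta_pos=[[0,0.002,0],[0,0.004,0],[-0.001,0.006,0],[-0.001,0.008,0],[-0.001,0.01,0]], roll=[0,0,0,0,0], fingers=[0,0,0,0,0])

```text
time_s: 13.68
tcp_pos: [0.6699, -0.1018, 0.0359]
tcp_rot: [3.136, 0.014, 1.693]
wrist_force: [8.8, -25.3, -9.6]
finger_gap: -0.0004
grasp_force: 13.0
```

Call:
apply_moves(delta_pos=[[0.001,-0.013,0],[0.002,-0.025,0.01],[0.002,-0.03,0.04],[0.002,-0.03,0.08],[0.002,-0.03,0.115]], roll=[0,0,0,0,0], fingers=[0,0,0,0,0])

```text
time_s: 14.1
tcp_pos: [0.6694, -0.1216, 0.1519]
tcp_rot: [-3.141, -0.001, 1.698]
wrist_force: [1.5, -0.6, -0.3]
finger_gap: -0.0
grasp_force: 0.0
```

Run:
```python
from h import *
t=bot.sense()['tcp_pos'];im,p=snap('wrist','w5.png')
B=[.594,-.0355];c,s=np.cos(.124),np.sin(.124)
W=lambda l:[B[0]+c*l[0]-s*l[1],B[1]+s*l[0]+c*l[1],l[2]]
print(t)
for nm,l in dict(on=(.065,-.053,.073),off=(.065,-.097,.073)).items(): print(nm,proj(p,W(l)).round(0))
m=(im.max(2)<40).astype(np.uint8);m[225:]=0
k,l,st,ce=cv2.connectedComponentsWithStats(m)
print([(st[i].tolist(),ce[i].round(0).tolist()) for i in range(1,k) if st[i,4]>200])
```

```text
[ 0.6693983  -0.12157179  0.15189614]
on [261. 138.]
off [261. 194.]
[([243, 119, 34, 34, 764], [259.0, 135.0])]
```

Lever confirmed at its on side: ball at (259,135), predicted (261,138). Next I go to the left side of the tab and shut the hatch.

Call:
apply_moves(delta_pos=[[-0.001,0.04,0.01],[-0.002,0.08,0.01],[-0.003,0.12,0.01],[-0.005,0.16,0.01],[-0.005,0.168,0]], roll=[0,0,0,0,0], fingers=[0,0,0,0,0])

```text
time_s: 14.57
tcp_pos: [0.6656, 0.0578, 0.1513]
tcp_rot: [3.139, -0.007, 1.709]
wrist_force: [0.5, 0.8, 0.1]
finger_gap: -0.0001
grasp_force: 0.0
```

Call:
apply_moves(delta_pos=[[0,0,-0.01],[0,0,-0.035],[0,0,-0.058],[0,-0.003,-0.058],[0.001,-0.01,-0.058]], roll=[0,0,0,0,0], fingers=[0,0,0,0,0])

```text
time_s: 14.98
tcp_pos: [0.6646, 0.036, 0.091]
tcp_rot: [-3.138, -0.001, 1.698]
wrist_force: [-3.5, 10.1, -2.3]
finger_gap: -0.0002
grasp_force: 2.9
```

Call:
apply_moves(delta_pos=[[0.001,-0.012,0],[0.003,-0.024,0],[0.004,-0.036,0],[0.006,-0.048,0],[0.007,-0.06,0]], roll=[0,0,0,0,0], fingers=[0,0,0,0,0])

```text
time_s: 15.4
tcp_pos: [0.6738, -0.0259, 0.093]
tcp_rot: [3.14, 0.0, 1.697]
wrist_force: [1.1, 4.4, 0.7]
finger_gap: -0.0001
grasp_force: 1.8
```

Call:
apply_moves(delta_pos=[[0.001,-0.012,0],[0.003,-0.024,0],[0.004,-0.036,0],[0.005,-0.044,0],[0.006,-0.052,0]], roll=[0,0,0,0,0], fingers=[0,0,0,0,0])

```text
time_s: 15.82
tcp_pos: [0.6795, -0.0774, 0.0923]
tcp_rot: [3.141, 0.0, 1.697]
wrist_force: [1.1, 3.3, 1.8]
finger_gap: 0.0002
grasp_force: 1.6
```

Call:
apply_moves(delta_pos=[[0.001,-0.005,0],[0.001,-0.01,0],[0.002,-0.014,0],[0.002,-0.018,0],[0.003,-0.022,0]], roll=[0,0,0,0,0], fingers=[0,0,0,0,0])

```text
time_s: 16.23
tcp_pos: [0.6809, -0.0924, 0.0917]
tcp_rot: [-3.139, -0.009, 1.701]
wrist_force: [-9.6, 21.5, 14.4]
finger_gap: 0.0001
grasp_force: 11.2
```

Call:
apply_moves(delta_pos=[[0,-0.002,0],[0,-0.003,0],[0,-0.004,0],[0,-0.004,0],[0,-0.004,0]], roll=[0,0,0,0,0], fingers=[0,0,0,0,0])

```text
time_s: 16.65
tcp_pos: [0.6808, -0.0923, 0.0918]
tcp_rot: [-3.138, -0.013, 1.704]
wrist_force: [-7.9, 20.3, 13.4]
finger_gap: 0.0002
grasp_force: 10.7
```

Hatch shut against its stop. I go back to the lug.

Call:
apply_moves(delta_pos=[[-0.001,0.02,0],[-0.002,0.03,0.02],[-0.002,0.03,0.06],[-0.002,0.03,0.087],[-0.03,0.025,0.087]], roll=[0,0,0,0,0], fingers=[0,0,0,0.5,1])

```text
time_s: 17.07
tcp_pos: [0.6588, -0.0771, 0.1849]
tcp_rot: [3.13, 0.004, 1.701]
wrist_force: [0.0, -0.1, 0.5]
finger_gap: 0.0232
grasp_force: 0.0
```

Call:
apply_moves(delta_pos=[[-0.037,-0.01,0],[-0.075,-0.02,0],[-0.11,-0.03,0],[-0.145,-0.04,0],[-0.158,-0.044,0]], roll=[0,0,0,0,0], fingers=[1,1,1,1,1])

```text
time_s: 17.48
tcp_pos: [0.4879, -0.1238, 0.178]
tcp_rot: [-3.138, -0.001, 1.693]
wrist_force: [-0.3, -0.1, -0.5]
finger_gap: 0.0833
grasp_force: 0.0
```

Call:
apply_moves(delta_pos=[[0,0,0],[0,0,0],[0,0,0],[0,0,0],[0,0,0]], roll=[0,0,0,0,0], fingers=[1,1,1,1,1])

```text
time_s: 17.9
tcp_pos: [0.4949, -0.1209, 0.1788]
tcp_rot: [-3.141, 0.001, 1.699]
wrist_force: [-0.9, 0.3, 0.3]
finger_gap: 0.0855
grasp_force: 0.0
```

Over the lug. I descend 74 mm and grip.

Call:
apply_moves(delta_pos=[[0,0,-0.025],[0,0,-0.05],[0,0,-0.065],[0,0,-0.074],[0,0,-0.074]], roll=[0,0,0,0,0], fingers=[1,1,1,1,0.5])

```text
time_s: 18.32
tcp_pos: [0.4931, -0.1209, 0.1032]
tcp_rot: [-3.138, 0.0, 1.698]
wrist_force: [0.3, 0.3, 0.3]
finger_gap: 0.0755
grasp_force: 0.0
```

Call:
apply_moves(delta_pos=[[0,0,0],[0,0,0],[0,0,0],[0,0,0],[0,0,0]], roll=[0,0,0,0,0], fingers=[0,0,0,0,0], newtons=40)

```text
time_s: 18.73
tcp_pos: [0.4944, -0.1211, 0.1057]
tcp_rot: [3.14, -0.0, 1.698]
wrist_force: [0.3, 2.8, 3.7]
finger_gap: 0.0156
grasp_force: 41.4
```

Call:
apply_moves(delta_pos=[[0,0,0],[0,0,0],[0,0,0],[0.004,0.0005,0],[0.008,0.001,0]], roll=[0,0,0,0,0], fingers=[0,0,0,0,0])

```text
time_s: 19.15
tcp_pos: [0.5013, -0.1202, 0.1057]
tcp_rot: [-3.141, -0.001, 1.697]
wrist_force: [-6.5, 0.6, 10.4]
finger_gap: 0.0151
grasp_force: 42.4
```

Gripped and moving at about 6.5 N. I push it home (about 47 mm more).

Call:
apply_moves(delta_pos=[[0.006,0.0007,0],[0.012,0.0015,0],[0.018,0.0022,0],[0.024,0.003,0],[0.03,0.0037,0]], roll=[0,0,0,0,0], fingers=[0,0,0,0,0])

```text
time_s: 19.57
tcp_pos: [0.5313, -0.1165, 0.1057]
tcp_rot: [-3.14, -0.001, 1.697]
wrist_force: [-6.7, 1.7, 10.4]
finger_gap: 0.0155
grasp_force: 42.5
```

Call:
apply_moves(delta_pos=[[0.004,0.0005,0],[0.008,0.001,0],[0.012,0.0015,0],[0.015,0.0019,0],[0.018,0.0022,0]], roll=[0,0,0,0,0], fingers=[0,0,0,0,0])

```text
time_s: 19.98
tcp_pos: [0.5481, -0.1143, 0.1056]
tcp_rot: [-3.138, -0.002, 1.697]
wrist_force: [-18.0, 2.8, 23.7]
finger_gap: 0.0149
grasp_force: 44.4
```

Call:
apply_moves(delta_pos=[[0.002,0.0002,0],[0.003,0.0004,0],[0.004,0.0005,0],[0.004,0.0005,0],[0.004,0.0005,0]], roll=[0,0,0,0,0], fingers=[0,0,0,0,0])

```text
time_s: 20.4
tcp_pos: [0.5479, -0.1143, 0.1056]
tcp_rot: [-3.132, -0.005, 1.695]
wrist_force: [-23.6, 2.3, 27.4]
finger_gap: 0.0152
grasp_force: 44.9
```

The bolt is home against its stop. I open and lift away.

Call:
apply_moves(delta_pos=[[0,0,0],[-0.002,0,0],[-0.005,0,0],[-0.005,0,0.005],[-0.005,0,0.03]], roll=[0,0,0,0,0], fingers=[0.6,0.6,0.6,0.6,0.6])

```text
time_s: 20.82
tcp_pos: [0.5464, -0.1128, 0.1324]
tcp_rot: [-3.135, -0.001, 1.698]
wrist_force: [-0.1, 0.5, -0.8]
finger_gap: 0.0513
grasp_force: 0.0
```

Call:
apply_moves(delta_pos=[[0,0,0.04],[0,0,0.08],[0,0,0.12],[0,0,0.15],[0,0,0.15]], roll=[0,0,0,0,0], fingers=[0.6,0.6,0.6,0.6,0.6])

```text
time_s: 21.23
tcp_pos: [0.5526, -0.115, 0.2918]
tcp_rot: [3.13, 0.002, 1.697]
wrist_force: [0.5, -0.6, -0.4]
finger_gap: 0.0509
grasp_force: 0.0
```

Run:
```python
from h import *
im,p=snap('wrist','w6.png');s=bot.sense();print(s['tcp_pos'],s['wrist_force'])
B=[.594,-.0355];c,sn=np.cos(.124),np.sin(.124)
W=lambda l:[B[0]+c*l[0]-sn*l[1],B[1]+sn*l[0]+c*l[1],l[2]]
for nm,l in dict(lug=(-.056,-.075,.16),tab=(.08,-.085,.138)).items(): print(nm,proj(p,W(l)).round(0))
a=cv2.imread('pics/w6.png');cv2.imwrite('pics/fin.png',a)
```

```text
[ 0.5511337  -0.11430439  0.28859671] [-0.2121224   0.63618302  0.13106653]
lug [252. 176.]
tab [386. 180.]
```

View pics/fin.png

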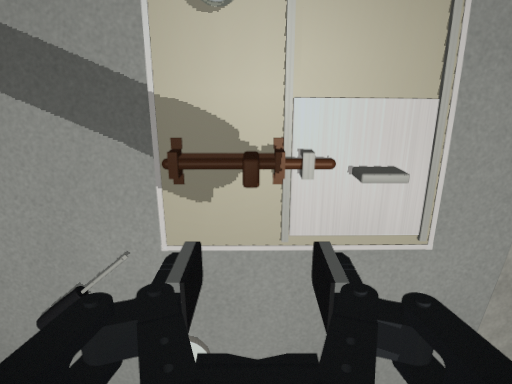

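The final view shows the bolt through the staple with its lug at (251,172), the hatch shut with the tab at (385,177), and the robot clear of everything. I hand it in.

```bash
python3 -c "
from bench import bot;print(bot.sign_off())"
```

```text
the job is handed in; nothing more can be done
None
```

The job is done and handed in at about 21 s: I worked the bolt free and drew it out, opened the hatch, threw the switch to on, shut the hatch again and pushed the bolt home; the final view shows the bolt through the staple and the hatch shut.

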